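# Strip the plugged-on lid and the clipped-in comb from a gel tank for washing

## Task

The drained gel tank is to be washed: pull off its lid and lay it flat, right way up, in the steel drain tray, then pull out the comb and put it in the tray too. The lid is held by a sprung plug at each end and has a grip over each one, so ease one end off, then go to the other grip and ease that end off; keep the lid nearly level while either end is still plugged, so that no plug gets bent. Set the parts down rather than dropping them, and leave the other things on the bench as they are.

Things in the scene. Friction and masses are not known exactly. Their poses are not given: they have to be found in the camera images.
- gel_tank: Mini gel tank, fixed to the bench: clear walls 5 mm thick, white floor, 110 (x) x 200 (y) mm, rim 65 mm above the bench. Origin: centre of the underside; z up, y along the tank. A plug stands at each end. Inside, a deck 20 mm above the bench carries the comb between slot ribs on the long walls, at y = -18 mm. Tank and tray may stand either way round, left or right.
- plug_l (a point): Foot of the plug at the tank's +y end, at y = +86 mm, x = 0, level with the rim (65 mm above the bench). The plug is brass, 8 mm thick, 15 mm tall, with a sprung steel ball on each x side, centred 8 mm above this point; ridges in the lid's socket sit under the balls.
- plug_r (a point): Foot of the like plug at the tank's -y end, at y = -86 mm, level with the rim.
- tank_lid: Lid of the tank, loose, 140 to 240 g, plugged on at the start: clear plate 4 mm thick with grey rims, 122 (x) x 212 (y) mm. Origin: centre of the plate's underside, which rests on the tank's rim; a skirt hangs 8 mm below it; z up, y along the tank and lid. Tilted by more than 12 degrees (0.21 rad; raised end some 36 mm up) with the other end still plugged, it bends that plug.
- socket_l (a point): Mouth of the socket in the lid's +y end, at y = +86 mm on the plate's underside; on plug_l when plugged. Above it stands a hollow grey grip 28 (x) x 30 (y) mm, top 30 mm above this point, plate at 4 mm: take it across x. An end lets go at 10 to 20 N upwards after about 6 mm and is off the plug at 16 mm. The lid pivots on the other plug, turning in the jaws.
- socket_r (a point): Mouth of the socket in the lid's -y end, at y = -86 mm, with the same grip above it; on plug_r when plugged. A freed end that is let go rests on top of the plug's balls, about 10 mm up, and does not snap back by its own weight; the other end is still held until it is pulled at its own grip.
- comb: Black well comb, loose, 40 g, standing across the tank under the lid. Origin: middle of its teeth's ends, 20 mm above the bench at the start; z up, x along the comb. Plate 82 (x) x 5 (y) mm below a bar 90 (x) x 12 (y) mm, 28 to 43 mm above the origin: take the bar in its middle, across y. Sprung balls in the slots let it go at 8 to 20 N upwards after 6 mm; it is clear of the rim 45 mm up.
- drain_tray: Shallow steel drain tray, fixed to the bench. Origin: centre of the underside, on the bench. Floor inside 204 (x) x 268 (y) mm, 4 mm above the bench; walls to 23 mm above the bench; over the rolled rim 228 (x) x 288 (y) mm.
- beaker: Empty glass beaker, 60 mm across, 70 mm high, behind the tank: leave it. Origin under its centre.
- petri_dish: Petri dish with its lid, 89 mm across, 15 mm high, behind the tank: leave it. Origin under its centre.
- forceps: Steel forceps lying behind the tray, 22 x 130 x 8 mm: leave them. Origin under the centre.
- marker: Felt marker lying behind the tray, 13 x 140 x 15 mm: leave it. Origin under the centre.
Not all that is in view belongs to the job. Of the things that look like the tank_lid, the larger one is meant.

How it is judged (in metres and radians):
On the way, in this order (a step that is already met when the one before it is completed fails the run):
1. one end of the lid is unplugged ((distance between socket_l and plug_l above 0.007 m or distance between socket_r and plug_r above 0.007 m)), for 0.1 s.
2. both ends of the lid are unplugged (distance between socket_l and plug_l above 0.007 m and distance between socket_r and plug_r above 0.007 m), for 0.1 s.
At the end, for the whole second after the job is handed in: The lid lies flat (within 0.1 rad), right way up, on the tray's floor, its centre within 60 mm (x) and 80 mm (y) of the tray's; the comb rests inside the tray's walls in any attitude, beside or on the lid, its origin less than 80 mm up; both let go and at rest (x of tank_lid in the frame of drain_tray between -0.06 and 0.06 m and y of tank_lid in the frame of drain_tray between -0.08 and 0.08 m and z of tank_lid in the frame of drain_tray below 0.03 m and angle between tank_lid's own z axis and vertical below 0.1 rad and x of comb in the frame of drain_tray between -0.1 and 0.1 m and y of comb in the frame of drain_tray between -0.135 and 0.135 m and z of comb in the frame of drain_tray below 0.08 m and linear speed of each of tank_lid, comb below 0.02 m/s and angular speed of tank_lid below 0.2 rad/s and contact force between the fingers and tank_lid below 0.1 N and contact force between the fingers and comb below 0.1 N); the robot touches nothing.
It fails at once if a plug is bent: the lid is tilted by more than 12 degrees while one end is still plugged (angle between tank_lid's own z axis and vertical above 0.21 rad and (distance between socket_l and plug_l below 0.006 m or distance between socket_r and plug_r below 0.006 m)).
It fails at once if the lid or the comb is dropped: it moves faster than 0.9 m/s while let go (a fall of some 40 mm) ((linear speed of tank_lid above 0.9 m/s and contact force between the fingers and tank_lid below 0.1 N) or (linear speed of comb above 0.9 m/s and contact force between the fingers and comb below 0.1 N)).
It fails at once if another thing on the bench is pushed more than 30 mm (distance of any of beaker, petri_dish, forceps, marker from where it was at the start of the episode above 0.03 m).
It also fails if it takes over 72 s, if anything falls off the work surface, if the arm or the gripper's body presses on something with over 40 N, if the wrist force passes 120 N, or if a joint passes its speed limit or range.

## Robot

A 7-joint arm with a two-finger parallel gripper is mounted at the origin on a cart in front of the work surface, level with it; the furniture and walls round the work are solid. World frame = base frame: x ahead of the robot, y to its left, z up, the work surface at z = 0. Lengths are in m, angles in degrees, forces in N, time in s.
With the tool pointing down it reaches from about 0.4 to 0.85 m from the base axis. Payload 10.4 kg.
Tool frame: the origin (TCP) lies between the finger pads; the fingertips stand env.finger_overhang ahead of it and the grasp point (between the pads) lies 2 mm behind it (env.finger_overhang is the distance from the TCP to the fingertips, in m); z points along the fingers, y is the direction in which the jaws open and shut (so a half turn about z gives the same grasp; the last joint's range is limited). The gripper opens to 85 mm and grips with 20 to 120 N. Pads are 22 mm wide; open, the fingers measure 114 mm over their backs; the gripper's body (76 mm by 85 mm) begins 54 mm behind the grasp point. The pads swing forward as they close: fully open they stand 13 mm farther back than shut.
Start: joints at [-75.951, 19.034, -3.707, 83.658, 1.238, 77.344, -5.071], TCP at [0.165, 0.603, 0.248] pointing down, gripper open.
Joint ranges: [-148.97, 148.97], [-28.65, 121.19], [-84.17, 76.75], [9.2, 138.47], [-72.65, 252.65], [3.7, 117.97], [-149.18, 149.18]. Speed limits (degrees/s): [127.2, 127.2, 159.86, 159.86, 180, 180, 180].

## Interface

Orientations are given as a 3x3 rotation matrix whose columns are the frame's x, y, z axes.
In Python, from station import env, viewer gives the robot as it stands.
- The arm moves only by the tool jog_arm, never from a script. Its argument "steps" is a list of rows, each a list of 7 numbers: the opening, from 0 (shut) to 1 (fully open), then the shift along the tool's x, y, z in units of 40 mm (1.0 is 40 mm), then the turn, a rotation vector about the tool's x, y, z in units of 5 degrees (1.0 is 5 degrees). In form: [[gripper, tx, ty, tz, rx, ry, rz], ...]. A call has exactly 5 rows; each row is the pose to reach, as a shift and turn from the pose measured when the call began, along the tool's axes at that moment; what a row does not reach only later rows make up. A row lasts 1/12 s, in which the tool goes at most 41.7 mm and 7.16 degrees, less where a joint would pass 70% of its speed; a pose out of reach is approached as far as the arm can. A call with a gripper value outside its range is refused whole. The fingers move at their own pace and stop on an object; the grip force is fixed at half the most. Time passes only in rows, so rows that repeat a pose let the fingers close, or fill a call up. It gives the time, the measured TCP pose, the force and the opening at its end, in the units of the state.
- env.observe(): the state, without advancing time (a new reading comes with each control period).
- viewer.read_camera(name): name is "scene" or "top" or "wrist"; returns (picture, depth): 480x640x3 uint8, blue, green, red; 480x640 float32, m along the optical axis (not along the pixel's ray), 0 where there is no reading.
- viewer.camera_params(name): a dict with "mtx" (3x3 intrinsics, pixels), "extrinsics" (4x4, takes a point from camera to world coordinates). Camera axes: x right, y up, looking along -z (the intrinsics and any distortion apply to the point x, -y, -z); pixel columns grow to the right and rows downward; lengths in m; the calibration is good to about 2 mm. A picture is of the moment at which its call begins: read the wrist's pose just before it. camera_params takes no time and is no camera call; for the wrist camera it gives the pose at the moment of the call.
- env.hand_in(): hands the job in, once; it reports no verdict.
The state is a dict: "t": time; "joints": joint angles; "qd": joint speeds; "effort": joint torques, N m; "ee_pos": TCP position; "tool_rot": TCP orientation; "force": force on the tool from outside, world axes, zero at the start; "ft_torque": the same for the moment, N m; "opening": finger opening in m.
Only numpy, scipy, OpenCV 4.12 (cv2) and the standard library are available. Lean on these libraries where they do the work, as an engineer would, in place of code of your own. Each camera call takes 0.05 s, during which the arm holds its last target.

## Working session

There is one attempt and no reset: what is moved stays moved. The work goes in short steps, Python scripts to look and compute and a tool call to move; the robot and the scene stay as the last step left them, time stands still between calls to the robot, and variables do not carry over. Pictures are saved under pics/ and viewed, and the job is handed in when it is done.

Besides the shell and the picture viewer there is one more tool, called after "Request:" by a JSON object that holds its "name" and its "arguments". jog_arm: Moves the arm, as the interface text tells. Its arguments: {"type":"object","properties":{"steps":{"type":"array","items":{"type":"array","items":{"type":"number"}}}},"required":["steps"]}

```bash
ls; mkdir -p pics; python3 - <<'E'
from station import env, viewer
import cv2,numpy as np
np.set_printoptions(precision=4,suppress=True)
o=env.observe();print(o['t'],o['ee_pos'],o['tool_rot'],o['opening'],env.finger_overhang)
for n in("scene","top","wrist"):
    p=viewer.camera_params(n);im,d=viewer.read_camera(n)
    print(n,p['mtx'],p['extrinsics'],[k for k in p])
    cv2.imwrite(f'pics/{n}0.png',im);np.save(f'pics/{n}0.npy',d)
E
```

```text
pics
0.0 [0.1653 0.6024 0.2475] [[-0.9644  0.2646 -0.0003]
 [ 0.2646  0.9644 -0.0014]
 [-0.0001 -0.0014 -1.    ]] 0.08536335232741367 0.017
scene [[550.2833   0.     319.8853]
 [  0.     550.2833 234.1616]
 [  0.       0.       1.    ]] [[ 0.5246  0.4294 -0.7351 -0.4169]
 [-0.851   0.288  -0.4391 -0.6009]
 [ 0.0232  0.856   0.5165  0.7518]
 [ 0.      0.      0.      1.    ]] ['mtx', 'extrinsics']
top [[574.3062   0.     314.9526]
 [  0.     574.3062 243.325 ]
 [  0.       0.       1.    ]] [[-0.0247  0.9822 -0.1863  0.3383]
 [-0.9997 -0.0245  0.0034 -0.0423]
 [-0.0013  0.1864  0.9825  1.2442]
 [ 0.      0.      0.      1.    ]] ['mtx', 'extrinsics']
wrist [[406.1583   0.     318.7055]
 [  0.     406.1583 237.4645]
 [  0.       0.       1.    ]] [[ 0.2635 -0.9315 -0.2509  0.1022]
 [ 0.9647  0.2541  0.0695  0.6192]
 [-0.0009 -0.2604  0.9655  0.3752]
 [ 0.      0.      0.      1.    ]] ['mtx', 'extrinsics']
```

View pics/top0.png

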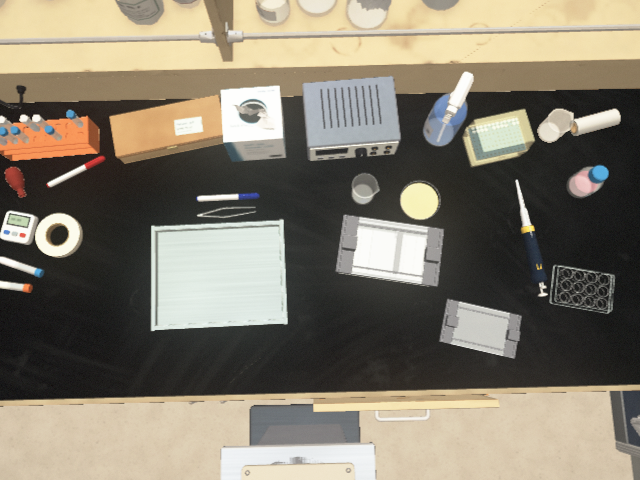

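View pics/scene0.png

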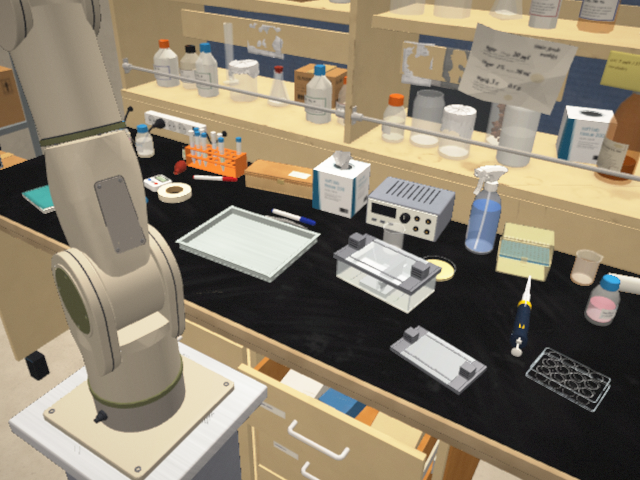

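Lid candidates: the lid on the tank at top-view pixel (390,250), and a smaller look-alike on the bench at (480,328). By the description I choose the one at (390,250), which is larger and sits on a tank. The comb's bar shows through it near (398,253), and the tray is at (219,275). Next is a close crop to check.

```bash
python3 - <<'E'
import cv2
im=cv2.imread('pics/top0.png')
cv2.imwrite('pics/c1.png',cv2.resize(im[205:295,325:455],None,fx=6,fy=6,interpolation=cv2.INTER_CUBIC))
cv2.imwrite('pics/c2.png',cv2.resize(im[210:340,140:300],None,fx=5,fy=4.6,interpolation=cv2.INTER_CUBIC))
im=cv2.imread('pics/scene0.png')
cv2.imwrite('pics/c3.png',cv2.resize(im[220:310,325:455],None,fx=6,fy=6,interpolation=cv2.INTER_CUBIC))
E
```

```text
(no output)
```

View pics/c1.png

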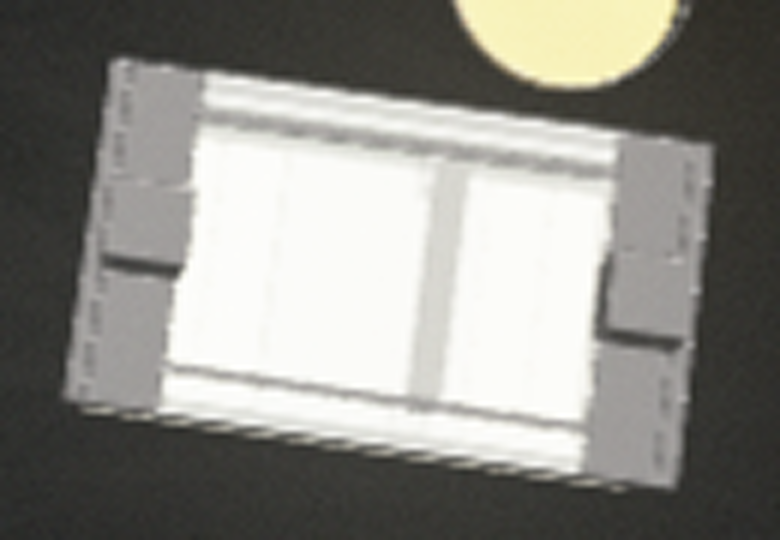

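View pics/c2.png

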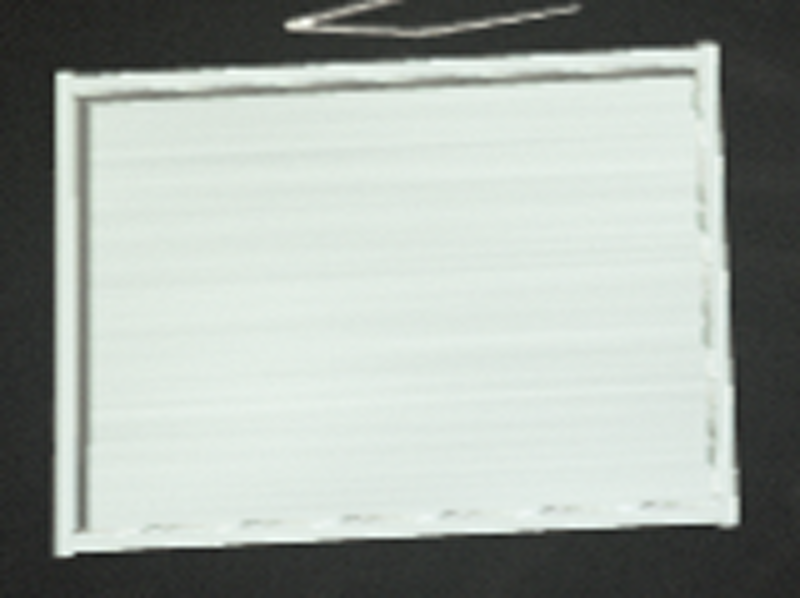

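View pics/c3.png

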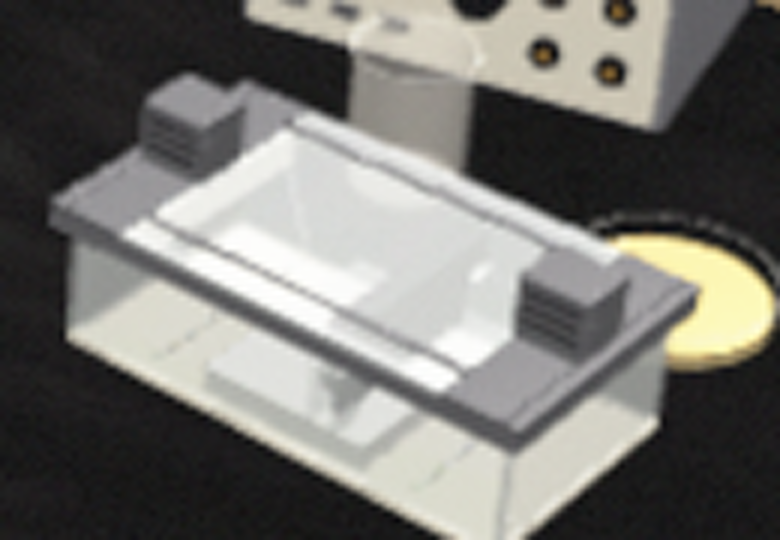

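The crop confirms it: the lid sits on the clear tank with two grips, near crop pixels (150,220) and (650,295). The comb's bar is at (435,285), right of centre, so the tank's -y end is on the right.

```bash
cat > h.py <<'E'
import cv2,numpy as np
from station import env, viewer
np.set_printoptions(precision=4,suppress=True)
def ray(p,uv,z):
    K=p['mtx'];E=p['extrinsics']
    d=E[:3,:3]@np.array([(uv[0]-K[0,2])/K[0,0],-(uv[1]-K[1,2])/K[1,1],-1.])
    c=E[:3,3];return c+d*(z-c[2])/d[2]
def proj(p,X):
    K=p['mtx'];E=p['extrinsics'];c=E[:3,:3].T@(np.asarray(X)-E[:3,3])
    return np.array([K[0,2]+K[0,0]*c[0]/-c[2],K[1,2]+K[1,1]*c[1]/c[2]])
E
python3 - <<'E'
from h import *
p=viewer.camera_params('top')
def rect(pts,z):
    w=np.array([ray(p,a,z) for a in pts]);print(w)
    c=w.mean(0);e=(w[0]+w[3]-w[1]-w[2])/2  # right->left = +y local
    f=(w[0]+w[1]-w[2]-w[3])/2
    print('c',c,'ly',np.linalg.norm(e),'lx',np.linalg.norm(f),'yaw',np.degrees(np.arctan2(-e[0],e[1])),np.degrees(np.arctan2(f[1],f[0])));return c
rect([(325+a/6,205+b/6) for a,b in[(110,62),(713,145),(680,487),(65,403)]],.067)
rect([(140+a/5,210+b/4.6) for a,b in[(58,72),(718,45),(738,522),(55,552)]],.022)
# grip tops
for q in[[(108,180),(193,188),(182,268),(103,257)],[(612,250),(690,262),(683,338),(603,328)]]:
    w=np.array([ray(p,(325+a/6,205+b/6),.095) for a,b in q]);print('grip',w.mean(0),w)
w=[ray(p,(325+a/6,205+b/6),.063) for a,b in[(447,170),(420,400)]];print('comb',w)
s=viewer.camera_params('scene')
for q in[[(192,78),(245,100),(198,128),(143,100)],[(527,288),(575,312),(628,275),(580,248)]]:
    w=np.array([ray(s,(325+a/6,220+b/6),.095) for a,b in q]);print('grip scene',w.mean(0))
q=[(50,205),(245,85),(697,290),(515,440)]
print(np.mean([ray(s,(325+a/6,220+b/6),.067) for a,b in q],axis=0))
E
```

```text
[[ 0.62   -0.1076  0.067 ]
 [ 0.585  -0.3171  0.067 ]
 [ 0.4656 -0.2978  0.067 ]
 [ 0.4998 -0.088   0.067 ]]
c [ 0.5426 -0.2027  0.067 ] ly 0.21250753902242686 lx 0.12138587467483491 yaw -9.38488345616202 -9.213224754447372
[[0.6182 0.3084 0.022 ]
 [0.6241 0.0206 0.022 ]
 [0.3994 0.0154 0.022 ]
 [0.3929 0.3033 0.022 ]]
c [0.5087 0.1619 0.022 ] ly 0.28792877268304334 lx 0.22501964959703127 yaw 1.2343377754338576 1.307154388339571
grip [ 0.5568 -0.1165  0.095 ] [[ 0.5721 -0.104   0.095 ]
 [ 0.5686 -0.1328  0.095 ]
 [ 0.5411 -0.128   0.095 ]
 [ 0.5455 -0.1014  0.095 ]]
grip [ 0.5281 -0.2848  0.095 ] [[ 0.5436 -0.2739  0.095 ]
 [ 0.5389 -0.3001  0.095 ]
 [ 0.5129 -0.296   0.095 ]
 [ 0.517  -0.2693  0.095 ]]
comb [array([ 0.5792, -0.2244,  0.063 ]), array([ 0.4984, -0.2109,  0.063 ])]
grip scene [ 0.5556 -0.1207  0.095 ]
grip scene [ 0.5238 -0.2914  0.095 ]
[ 0.5408 -0.2043  0.067 ]
```

```bash
cat >> h.py <<'E'
from scipy.spatial.transform import Rotation as R
def rel(pos,yaw,tilt=0):
    """yaw: azimuth of tool y, deg; tilt about tool x; prints units from the present pose"""
    o=env.observe();T=o['tool_rot']
    a=np.radians(yaw);y=np.array([np.cos(a),np.sin(a),0]);z=np.array([0,0,-1.])
    G=np.c_[np.cross(y,z),y,z]@R.from_euler('x',tilt,degrees=True).as_matrix()
    t=T.T@(np.array(pos)-o['ee_pos'])/.04
    r=np.degrees(R.from_matrix(T.T@G).as_rotvec())/5
    print('t',round(o['t'],2),'at',o['ee_pos'],'yaw',np.degrees(np.arctan2(T[1,1],T[0,1])),'F',o['force'],'open',o['opening'],'q',o['joints']);print('  rel',t,r)
E
python3 -c "
from h import *
rel([.42,.42,.25],45);rel([.55,.1,.25],10);rel([.556,-.118,.2],-9.3)"
```

```text
t 0.15 at [0.1653 0.6025 0.2477] yaw 74.6559261334176 F [0.3766 0.7861 0.7984] open 0.08571227976260287 q [-75.9508  19.0633  -3.7053  83.6914   1.2365  77.3443  -5.0696]
  rel [-7.347  -2.7147 -0.0537] [-0.0115  0.0035  5.9312]
t 0.15 at [0.1653 0.6025 0.2477] yaw 74.6559261334176 F [0.3766 0.7861 0.7984] open 0.08571227976260287 q [-75.9508  19.0633  -3.7053  83.6914   1.2365  77.3443  -5.0696]
  rel [-12.5981  -9.5696  -0.0464] [-0.0103  0.007  12.9312]
t 0.15 at [0.1653 0.6025 0.2477] yaw 74.6559261334176 F [0.3766 0.7861 0.7984] open 0.08571227976260287 q [-75.9508  19.0633  -3.7053  83.6914   1.2365  77.3443  -5.0696]
  rel [-14.1848 -14.7843   1.2091] [-0.0094  0.009  16.7912]
```

Request:
{"name": "jog_arm", "arguments": {"steps": [[1, -1, -0.2, 0, 0, 0, 1], [1, -2, -0.5, 0, 0, 0, 2.2], [1, -3, -0.8, 0, 0, 0, 3.4], [1, -4, -1.2, 0, 0, 0, 4.5], [1, -5, -1.7, 0, 0, 0, 5.5]]}}

```text
t: 0.57
ee_pos: [0.3383, 0.4857, 0.2474]
tool_rot: [[-0.73, 0.684, -0.0], [0.684, 0.73, -0.001], [-0.001, -0.001, -1.0]]
force: [0.2, 1.2, -0.8]
opening: 0.0853
```

```bash
python3 -c "
from h import *
rel([.55,.1,.25],10);rel([.556,-.118,.2],-9.3)"
```

```text
t 0.57 at [0.3383 0.4857 0.2474] yaw 46.86609562016714 F [ 0.2298  1.2473 -0.8293] open 0.08534883512920374 q [-64.3693  14.7558   5.7743  89.3804  -1.4868  76.0163 -11.5568]
  rel [-10.4546  -3.4186  -0.0522] [-0.0108  0.0124  7.3732]
t 0.57 at [0.3383 0.4857 0.2474] yaw 46.86609562016714 F [ 0.2298  1.2473 -0.8293] open 0.08534883512920374 q [-64.3693  14.7558   5.7743  89.3804  -1.4868  76.0163 -11.5568]
  rel [-14.2894  -7.2918   1.2052] [-0.0087  0.0143 11.2332]
```

Request:
{"name": "jog_arm", "arguments": {"steps": [[1, -1, -0.2, 0, 0, 0, 1], [1, -2, -0.4, 0, 0, 0, 2], [1, -3, -0.7, 0, 0, 0, 3], [1, -4, -1, 0, 0, 0, 4], [1, -5, -1.4, 0, 0, 0, 5]]}}

```text
t: 0.98
ee_pos: [0.4461, 0.3079, 0.2475]
tool_rot: [[-0.368, 0.93, -0.0], [0.93, 0.368, -0.001], [-0.001, -0.001, -1.0]]
force: [0.4, 0.5, 0.8]
opening: 0.0851
```

```bash
python3 -c "
from h import *
rel([.55,.1,.25],10);rel([.556,-.118,.2],-9.3)"
```

```text
t 0.98 at [0.4461 0.3079 0.2475] yaw 21.60880246313027 F [0.4046 0.4803 0.848 ] open 0.08512372846652036 q [-53.3657   8.3733  15.4226  97.2423  -2.249   74.7578 -15.897 ]
  rel [-5.7886  0.5018 -0.0574] [-0.0082  0.0141  2.3218]
t 0.98 at [0.4461 0.3079 0.2475] yaw 21.60880246313027 F [0.4046 0.4803 0.848 ] open 0.08512372846652036 q [-53.3657   8.3733  15.4226  97.2423  -2.249   74.7578 -15.897 ]
  rel [-10.9094  -1.3647   1.2001] [-0.0058  0.0154  6.1818]
```

Request:
{"name": "jog_arm", "arguments": {"steps": [[1, -1, 0.1, 0, 0, 0, 0.7], [1, -2, 0.1, 0, 0, 0, 1.4], [1, -3, 0.1, 0, 0, 0, 2.1], [1, -4, 0.1, 0, 0, 0, 2.8], [1, -5, 0, 0, 0, 0, 3.5]]}}

```text
t: 1.4
ee_pos: [0.5202, 0.1201, 0.2477]
tool_rot: [[-0.069, 0.998, -0.0], [0.998, 0.069, -0.001], [-0.001, -0.0, -1.0]]
force: [1.1, 0.7, -0.3]
opening: 0.0854
```

```bash
python3 -c "
from h import *
rel([.556,-.118,.2],-9.3)"
```

```text
t 1.4 at [0.5202 0.1201 0.2477] yaw 3.942521906005585 F [ 1.0677  0.7235 -0.2584] open 0.08536240494922274 q [-41.255    7.3445  25.5944  98.8551  -3.2146  74.5663 -11.0436]
  rel [-5.9979  0.4842  1.199 ] [-0.0012  0.0146  2.6485]
```

Request:
{"name": "jog_arm", "arguments": {"steps": [[1, -1, 0.1, 0, 0, 0, 0.5], [1, -2, 0.2, 0, 0, 0, 1], [1, -3, 0.3, 0, 0, 0, 1.5], [1, -4, 0.4, 0, 0, 0, 2.1], [1, -5, 0.45, 0.3, 0, 0, 2.6]]}}

```text
t: 1.82
ee_pos: [0.5529, -0.0801, 0.2377]
tool_rot: [[0.16, 0.987, 0.003], [0.987, -0.16, -0.001], [-0.0, 0.003, -1.0]]
force: [1.7, 0.4, 0.1]
opening: 0.0853
```

```bash
python3 -c "
from h import *
p=viewer.camera_params('wrist');im,d=viewer.read_camera('wrist');cv2.imwrite('pics/w1.png',im)
np.savez('pics/w1.npz',K=p['mtx'],E=p['extrinsics'],d=d)
rel([.556,-.118,.15],-9.3)"
```

```text
t 1.87 at [ 0.551  -0.0892  0.2347] yaw -9.87497252117336 F [-4.8874 -7.3496 -2.4179] open 0.08543562821246575 q [-26.9036  11.9655  36.0581  96.9018  -7.0127  73.454    0.6841]
  rel [-0.677   0.2447  2.1203] [ 0.009   0.0575 -0.115 ]
```

View pics/w1.png

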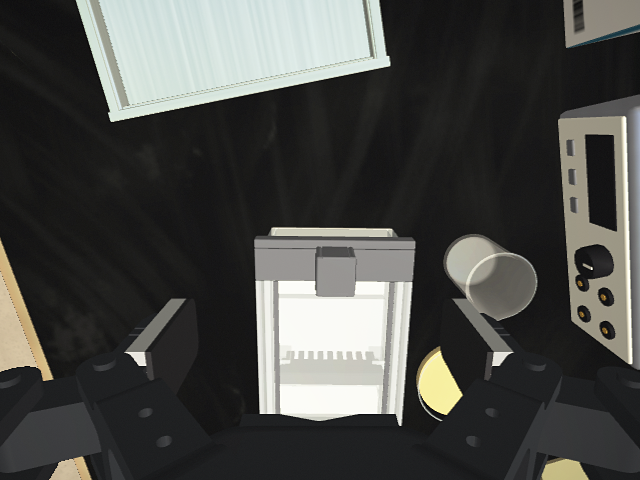

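The wrist view shows the +y grip's top at about (335,265), the beaker at (490,275) outside the finger's path, and the comb's teeth at (330,355). I'll settle above this grip and measure it.

Request:
{"name": "jog_arm", "arguments": {"steps": [[1, -0.3, 0.1, 0.5, 0, 0, 0], [1, -0.5, 0.2, 1, 0, 0, 0], [1, -0.68, 0.25, 1.5, 0, 0, 0], [1, -0.68, 0.25, 1.6, 0, 0, -0.1], [1, -0.68, 0.25, 1.6, 0, 0, -0.1]]}}

```text
t: 2.28
ee_pos: [0.5552, -0.1179, 0.1696]
tool_rot: [[0.163, 0.987, -0.003], [0.987, -0.163, -0.005], [-0.006, -0.002, -1.0]]
force: [0.5, -0.1, -0.1]
opening: 0.0854
```

```bash
python3 -c "
from h import *
p=viewer.camera_params('wrist');im,d=viewer.read_camera('wrist');cv2.imwrite('pics/w2.png',im)
np.savez('pics/w2.npz',K=p['mtx'],E=p['extrinsics'],d=d)
rel([.556,-.118,.09],-9.3)
t=viewer.camera_params('top')
for n,u,z in (('beaker top',(365,183),.07),('petri',(420,200),.015)):print(n,ray(t,u,z))
"
```

```text
t 2.33 at [ 0.5561 -0.1175  0.1709] yaw -9.343156513165157 F [-0.127  -0.3148  0.128 ] open 0.08567701713849833 q [-23.0538  16.9352  35.9491  99.8914 -10.4204  66.6052   6.529 ]
  rel [-0.0024  0.0005  2.0224] [-0.0014  0.0582 -0.0086]
beaker top [ 0.6887 -0.1558  0.07  ]
petri [ 0.663 -0.281  0.015]
```

View pics/w2.png

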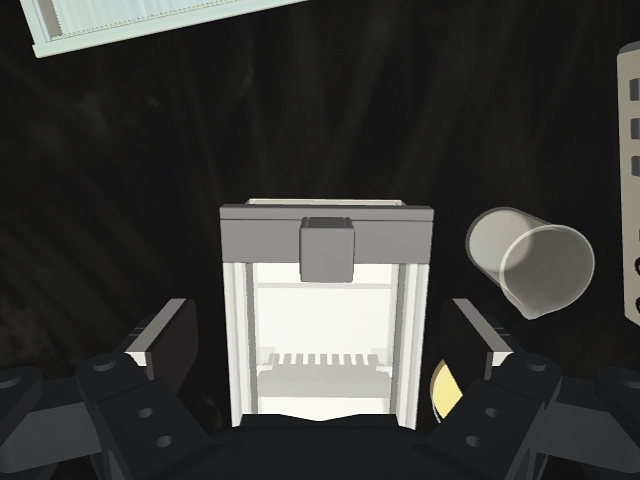

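```bash
python3 -c "
from h import *
f=np.load('pics/w2.npz');p=dict(mtx=f['K'],extrinsics=f['E'])
w=np.array([ray(p,u,.095) for u in((300,229),(355,229),(354,282),(301,282))]);print(w,w.mean(0))
w=np.array([ray(p,u,.069) for u in((220,219),(433,219))]);print(w)
print(f['d'][250,327], (f['E'][:3,3]))
"
```

```text
[[ 0.5484 -0.102   0.095 ]
 [ 0.5763 -0.1065  0.095 ]
 [ 0.5717 -0.1352  0.095 ]
 [ 0.5439 -0.1306  0.095 ]] [ 0.5601 -0.1186  0.095 ]
[[ 0.5017 -0.095   0.069 ]
 [ 0.6225 -0.1147  0.069 ]]
0.20834096 [ 0.5666 -0.0532  0.2968]
```

Request:
{"name": "jog_arm", "arguments": {"steps": [[1, 0, 0.06, 0.5, 0, 0.06, 0], [1, 0, 0.06, 1.0, 0, 0.06, 0], [1, 0, 0.06, 1.5, 0, 0.06, 0], [1, 0, 0.06, 1.95, 0, 0.06, 0], [1, 0, 0.06, 2.05, 0, 0.06, 0]]}}

```text
t: 2.75
ee_pos: [0.5578, -0.1169, 0.0876]
tool_rot: [[0.161, 0.987, -0.002], [0.987, -0.161, 0.001], [0.0, -0.002, -1.0]]
force: [-0.2, 0.6, -0.1]
opening: 0.0854
```

Request:
{"name": "jog_arm", "arguments": {"steps": [[0.6, 0, 0, 0, 0, 0, 0], [0.3, 0, 0, 0, 0, 0, 0], [0.1, 0, 0, 0, 0, 0, 0], [0, 0, 0, 0, 0, 0, 0], [0, 0, 0, 0, 0, 0, 0]]}}

```text
t: 3.17
ee_pos: [0.5587, -0.1169, 0.089]
tool_rot: [[0.161, 0.987, 0.0], [0.987, -0.161, 0.001], [0.001, 0.0, -1.0]]
force: [-3.4, 1.3, 6.6]
opening: 0.0268
```

```bash
python3 -c "
from h import *
rel([.558,-.118,.089],-9.3)"
```

```text
t 3.17 at [ 0.5587 -0.1169  0.089 ] yaw -9.245773376603966 F [-3.4468  1.3478  6.6219] open 0.02681440254165453 q [-20.7386  22.9831  33.9557 103.7303 -14.996   57.7909   9.9377]
  rel [-0.0288 -0.0125 -0.0012] [ 0.0001 -0.0099  0.0108]
```

Request:
{"name": "jog_arm", "arguments": {"steps": [[0, 0, 0, -0.06, 0, 0, 0], [0, 0, 0, -0.12, 0, 0, 0], [0, -0.03, 0, -0.2, 0, 0, 0], [0, -0.05, 0, -0.27, 0, 0, 0], [0, -0.06, 0, -0.33, 0, 0, 0]]}}

```text
t: 3.58
ee_pos: [0.5579, -0.1194, 0.1025]
tool_rot: [[0.161, 0.987, -0.001], [0.987, -0.161, 0.001], [0.001, -0.001, -1.0]]
force: [-0.9, 0.7, -5.2]
opening: 0.0273
```

```bash
python3 -c "
from h import *
rel([.558,-.118,.089],-9.3)"
```

```text
t 3.58 at [ 0.5579 -0.1194  0.1025] yaw -9.269850189879271 F [-0.9293  0.6993 -5.1995] open 0.027250940031590436 q [-20.9101  21.956   34.4116 103.1539 -14.3034  59.2942   9.6765]
  rel [ 0.0344 -0.0036  0.3376] [-0.0086 -0.0135  0.006 ]
```

Up 13.5 mm and the force has dropped, so this end has let go. I'll lift a little more and then look.

Request:
{"name": "jog_arm", "arguments": {"steps": [[0, -0.01, 0, -0.04, 0, 0, 0], [0, -0.02, 0, -0.08, 0, 0, 0], [0, -0.03, 0, -0.12, 0, 0, 0], [0, -0.03, 0, -0.15, 0, 0, 0], [0, -0.03, 0, -0.15, 0, 0, 0]]}}

```text
t: 4.0
ee_pos: [0.5576, -0.1207, 0.1086]
tool_rot: [[0.161, 0.987, -0.001], [0.987, -0.161, 0.001], [0.001, -0.001, -1.0]]
force: [-0.1, 0.5, -6.3]
opening: 0.0265
```

```bash
python3 -c "
from h import *
im,d=viewer.read_camera('scene');cv2.imwrite('pics/s3.png',cv2.resize(im[180:330,300:480],None,fx=4,fy=4,interpolation=2))
rel([.558,-.118,.089],-9.3)"
```

```text
t 4.05 at [ 0.5576 -0.1207  0.1085] yaw -9.279680554933664 F [-1.1908  0.9512 -5.6106] open 0.02702531433365886 q [-20.9661  21.5173  34.6058 102.8842 -13.996   59.9499   9.578 ]
  rel [ 0.0678 -0.0005  0.4865] [-0.0109 -0.0127  0.0041]
```

View pics/s3.png

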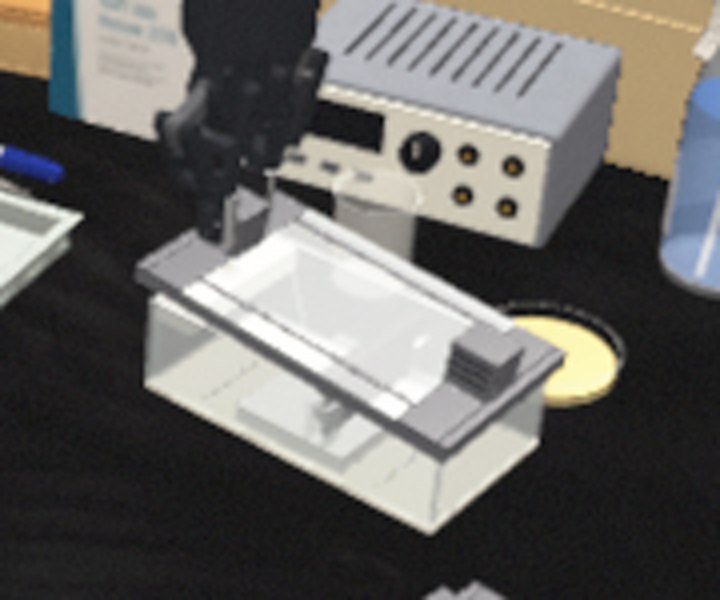

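The left end is up, with its rim clear of the tank at about (160,275), and the right end is still seated at about (440,440). I'll lower it onto the balls and release.

Request:
{"name": "jog_arm", "arguments": {"steps": [[0, 0.01, 0, 0.06, 0, 0, 0], [0, 0.02, 0, 0.12, 0, 0, 0], [0, 0.03, 0, 0.18, 0, 0, 0], [0, 0.03, 0, 0.22, 0, 0, 0], [0, 0.03, 0, 0.22, 0, 0, 0]]}}

```text
t: 4.47
ee_pos: [0.5582, -0.1193, 0.0997]
tool_rot: [[0.161, 0.987, -0.0], [0.987, -0.161, 0.001], [0.001, -0.0, -1.0]]
force: [-0.3, 2.6, 3.1]
opening: 0.027
```

Request:
{"name": "jog_arm", "arguments": {"steps": [[0.35, 0, 0, 0, 0, 0, 0], [0.4, 0, 0, 0, 0, 0, 0], [0.5, 0, 0, 0, 0, 0, 0], [0.6, 0, 0, -0.2, 0, 0, 0], [0.7, 0, 0, -0.6, 0, 0, 0]]}}

```text
t: 4.88
ee_pos: [0.5571, -0.1193, 0.1228]
tool_rot: [[0.161, 0.987, -0.003], [0.987, -0.161, 0.001], [0.0, -0.003, -1.0]]
force: [-0.2, 0.4, -0.6]
opening: 0.0596
```

Request:
{"name": "jog_arm", "arguments": {"steps": [[0.8, 0, 0, -0.3, 0, 0, 0], [1, -0.5, 0, -0.6, 0, 0, 0], [1, -1.3, 0, -0.6, 0, 0, 0], [1, -2.2, 0, -0.6, 0, 0, 0], [1, -3, 0, -0.6, 0, 0, 0]]}}

```text
t: 5.3
ee_pos: [0.5378, -0.2395, 0.1481]
tool_rot: [[0.16, 0.987, -0.002], [0.987, -0.16, 0.0], [0.0, -0.002, -1.0]]
force: [0.6, -0.5, 0.8]
opening: 0.085
```

```bash
python3 -c "
from h import *
im,d=viewer.read_camera('scene');cv2.imwrite('pics/s4.png',cv2.resize(im[180:330,300:480],None,fx=4,fy=4,interpolation=2))
rel([.529,-.288,.15],-9.3)"
```

```text
t 5.35 at [ 0.5351 -0.247   0.1484] yaw -9.664644937820704 F [-5.8783 -4.086   1.0882] open 0.08539020592100292 q [-10.6896  21.8158  38.2819  98.0941 -14.4441  65.1959  22.05  ]
  rel [-1.0351  0.0217 -0.0364] [-0.0172  0.0417 -0.0729]
```

View pics/s4.png

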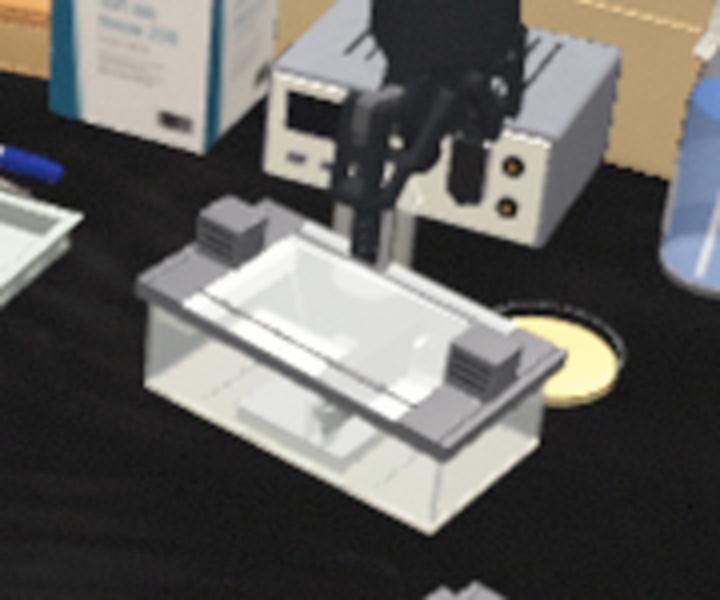

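The left end rests a little up on its plug. Next is the right grip.

Request:
{"name": "jog_arm", "arguments": {"steps": [[1, -0.5, 0.02, 0, 0, 0.04, -0.07], [1, -1.04, 0.04, 0, 0, 0.04, -0.07], [1, -1.04, 0.04, 0.3, 0, 0.04, -0.07], [1, -1.04, 0.04, 0.5, 0, 0.04, -0.07], [1, -1.04, 0.04, 0.5, 0, 0.04, -0.07]]}}

```text
t: 5.77
ee_pos: [0.5291, -0.2872, 0.1269]
tool_rot: [[0.161, 0.987, -0.004], [0.987, -0.161, 0.002], [0.001, -0.004, -1.0]]
force: [-0.1, -0.0, -1.3]
opening: 0.0851
```

```bash
python3 -c "
from h import *
p=viewer.camera_params('wrist');im,d=viewer.read_camera('wrist');cv2.imwrite('pics/w5.png',im)
np.savez('pics/w5.npz',K=p['mtx'],E=p['extrinsics'],d=d)
rel([.530,-.289,.089],-9.3)"
```

```text
t 5.82 at [ 0.5296 -0.2869  0.1277] yaw -9.240911651477983 F [0.3753 0.5618 0.3023] open 0.08556181324391166 q [ -5.745   25.0504  37.8503  97.0249 -16.7884  63.9174  27.7672]
  rel [-0.05    0.0223  0.9674] [-0.0379 -0.009   0.0118]
```

View pics/w5.png

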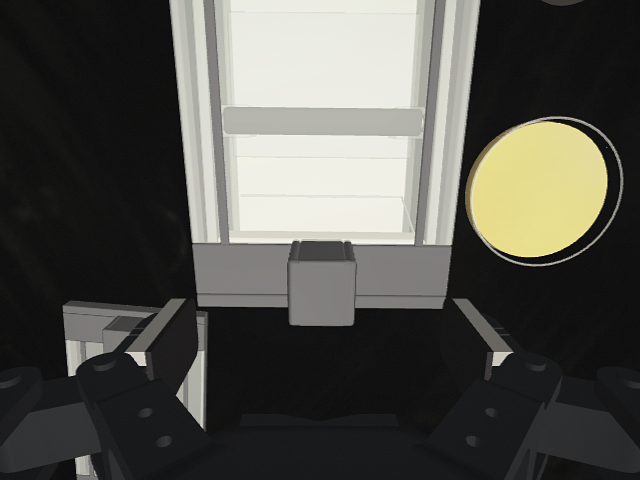

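```bash
python3 -c "
from h import *
f=np.load('pics/w5.npz');p=dict(mtx=f['K'],extrinsics=f['E'])
w=np.array([ray(p,u,.095) for u in((289,261),(355,261),(354,325),(290,325))]);print(w,w.mean(0))
w=np.array([ray(p,u,.063) for u in((225,120),(422,120))]);print(w,w.mean(0))
"
```

```text
[[ 0.5192 -0.2734  0.095 ]
 [ 0.5461 -0.2777  0.095 ]
 [ 0.5417 -0.3064  0.095 ]
 [ 0.5144 -0.3021  0.095 ]] [ 0.5304 -0.2899  0.095 ]
[[ 0.4983 -0.2126  0.063 ]
 [ 0.5864 -0.2269  0.063 ]] [ 0.5424 -0.2198  0.063 ]
```

Request:
{"name": "jog_arm", "arguments": {"steps": [[1, -0.06, 0.03, 0.4, 0, 0, 0], [1, -0.06, 0.03, 0.8, 0, 0, 0], [1, -0.06, 0.03, 0.96, 0, 0, 0], [0.6, -0.06, 0.03, 0.96, 0, 0, 0], [0.3, -0.06, 0.03, 0.96, 0, 0, 0]]}}

```text
t: 6.23
ee_pos: [0.5306, -0.2889, 0.0897]
tool_rot: [[0.16, 0.987, -0.003], [0.987, -0.16, 0.001], [0.001, -0.003, -1.0]]
force: [0.6, 0.1, 0.7]
opening: 0.0637
```

Request:
{"name": "jog_arm", "arguments": {"steps": [[0, 0, 0, 0, 0, 0, 0], [0, 0, 0, 0, 0, 0, 0], [0, 0, 0, 0, 0, 0, 0], [0, 0, 0, 0, 0, 0, 0], [0, 0, 0, 0, 0, 0, 0]]}}

```text
t: 6.65
ee_pos: [0.5309, -0.2889, 0.0909]
tool_rot: [[0.16, 0.987, -0.002], [0.987, -0.16, 0.002], [0.001, -0.002, -1.0]]
force: [-2.2, 2.9, 5.9]
opening: 0.0268
```

Request:
{"name": "jog_arm", "arguments": {"steps": [[0, 0, 0, -0.06, 0, 0, 0], [0, 0, 0, -0.12, 0, 0, 0], [0, 0.0, 0, -0.2, 0, 0, 0], [0, 0.02, 0, -0.27, 0, 0, 0], [0, 0.03, 0, -0.33, 0, 0, 0]]}}

```text
t: 7.07
ee_pos: [0.5317, -0.2881, 0.105]
tool_rot: [[0.16, 0.987, -0.001], [0.987, -0.16, 0.001], [0.001, -0.001, -1.0]]
force: [0.3, -1.0, -2.4]
opening: 0.0269
```

```bash
python3 -c "
from h import *
rel([.530,-.289,.089],-9.3)"
```

```text
t 7.07 at [ 0.5317 -0.2881  0.105 ] yaw -9.197394364210721 F [ 0.2869 -1.0058 -2.3815] open 0.026899794311828113 q [ -5.0213  26.7773  37.1302  97.827  -18.0507  61.5409  28.6803]
  rel [-0.0298 -0.0391  0.4006] [-0.0083 -0.0089  0.0205]
```

Request:
{"name": "jog_arm", "arguments": {"steps": [[0, 0, 0, -0.06, 0, 0, 0], [0, 0, 0, -0.12, 0, 0, 0], [0, 0, 0, -0.18, 0, 0, 0], [0, 0, 0, -0.25, 0, 0, 0], [0, 0, 0, -0.25, 0, 0, 0]]}}

```text
t: 7.48
ee_pos: [0.5321, -0.2883, 0.1157]
tool_rot: [[0.16, 0.987, 0.0], [0.987, -0.16, 0.001], [0.001, 0.0, -1.0]]
force: [0.5, 0.4, -1.7]
opening: 0.0266
```

```bash
python3 -c "
from h import *
im,d=viewer.read_camera('scene');cv2.imwrite('pics/s6.png',cv2.resize(im[180:330,300:480],None,fx=4,fy=4,interpolation=2))
rel([.530,-.289,.089],-9.3)"
```

```text
t 7.53 at [ 0.5319 -0.2882  0.1154] yaw -9.193790498675579 F [-0.8859  0.4151 -1.6495] open 0.02704082121896624 q [ -5.2928  26.0798  37.4516  97.3519 -17.5669  62.5707  28.3445]
  rel [-0.0287 -0.0446  0.659 ] [-0.0019 -0.0078  0.0212]
```

View pics/s6.png

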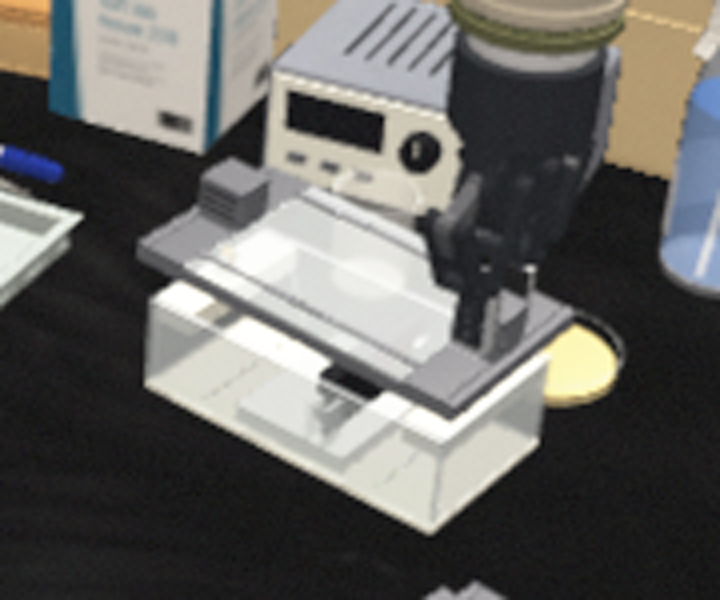

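Both ends are clear and the lid is held nearly level. I'll lift it and carry it to the tray.

Request:
{"name": "jog_arm", "arguments": {"steps": [[0, 0, 0, -0.25, 0, 0, 0], [0, 0, 0, -0.55, 0, 0, 0], [0, 0, 0, -0.9, 0, 0, 0], [0, 0.1, 0, -1.2, 0, 0, 0], [0, 0.4, 0, -1.3, 0, 0, 0]]}}

```text
t: 7.95
ee_pos: [0.5347, -0.2746, 0.1706]
tool_rot: [[0.163, 0.987, 0.003], [0.987, -0.163, -0.001], [-0.001, 0.003, -1.0]]
force: [0.4, -0.8, -2.3]
opening: 0.0267
```

Request:
{"name": "jog_arm", "arguments": {"steps": [[0, 0.5, 0, 0, 0, 0, -0.2], [0, 1.1, 0, 0, 0, 0, -0.4], [0, 1.8, -0.05, 0, 0, 0, -0.6], [0, 2.5, -0.1, 0, 0, 0, -0.8], [0, 3.2, -0.2, 0, 0, 0, -1]]}}

```text
t: 8.37
ee_pos: [0.5481, -0.1456, 0.1716]
tool_rot: [[0.075, 0.997, 0.004], [0.997, -0.075, -0.002], [-0.001, 0.005, -1.0]]
force: [0.8, 1.3, -2.0]
opening: 0.0267
```

```bash
python3 -c "
from h import *
rel([.511,.075,.15],1.25)"
```

```text
t 8.37 at [ 0.5481 -0.1456  0.1716] yaw -4.320760258922438 F [ 0.8205  1.27   -2.0366] open 0.02674551286889066 q [-20.0437  16.4837  35.8727 100.2536 -10.4381  66.3434  14.5563]
  rel [ 5.4302 -1.3422  0.5288] [ 0.0516  0.0159 -1.1142]
```

Request:
{"name": "jog_arm", "arguments": {"steps": [[0, 0.7, -0.1, 0, 0, 0, -0.2], [0, 1.4, -0.3, 0, 0, 0, -0.4], [0, 2.1, -0.5, 0, 0, 0, -0.6], [0, 2.8, -0.7, 0, 0, 0, -0.8], [0, 3.5, -0.9, 0, 0, 0, -1]]}}

```text
t: 8.78
ee_pos: [0.5225, -0.0019, 0.1725]
tool_rot: [[-0.013, 1.0, 0.006], [1.0, 0.013, -0.001], [-0.001, 0.006, -1.0]]
force: [-0.9, -0.4, -2.0]
opening: 0.0268
```

```bash
python3 -c "
from h import *
rel([.511,.075,.12],1.25)"
```

```text
t 8.78 at [ 0.5225 -0.0019  0.1725] yaw 0.7176712845181441 F [-0.8876 -0.4143 -2.0027] open 0.026781573685369067 q [-32.7244   9.5103  30.7768 106.5036  -5.2632  65.0716   0.6185]
  rel [ 1.9264 -0.2706  1.3093] [ 0.0655  0.0141 -0.1065]
```

Request:
{"name": "jog_arm", "arguments": {"steps": [[0, 0.6, -0.1, 0.1, 0, 0, -0.1], [0, 1.2, -0.2, 0.3, 0, 0, -0.1], [0, 1.7, -0.27, 0.6, 0, 0, -0.1], [0, 1.93, -0.27, 1, 0, 0, -0.1], [0, 1.93, -0.27, 1.3, 0, 0, -0.1]]}}

```text
t: 9.2
ee_pos: [0.5107, 0.0785, 0.1205]
tool_rot: [[-0.025, 1.0, 0.006], [1.0, 0.025, 0.0], [0.0, 0.006, -1.0]]
force: [0.1, 0.3, -2.9]
opening: 0.0268
```

```bash
python3 -c "
from h import *
im,d=viewer.read_camera('scene');cv2.imwrite('pics/s7.png',cv2.resize(im[120:320,160:400],None,fx=3,fy=3,interpolation=2))
im,d=viewer.read_camera('top');cv2.imwrite('pics/t7.png',cv2.resize(im[170:370,130:370],None,fx=3,fy=3,interpolation=2))
rel([.511,.075,.05],1.25)"
```

```text
t 9.3 at [0.51   0.0756 0.1196] yaw 1.2877049190858496 F [ 0.0613 -0.9752 -2.9198] open 0.026683216907767298 q [-37.7969  12.2692  26.9848 110.2956  -6.2969  58.7198  -6.7933]
  rel [-0.0115  0.0197  1.7397] [0.0389 0.0245 0.0075]
```

View pics/s7.png

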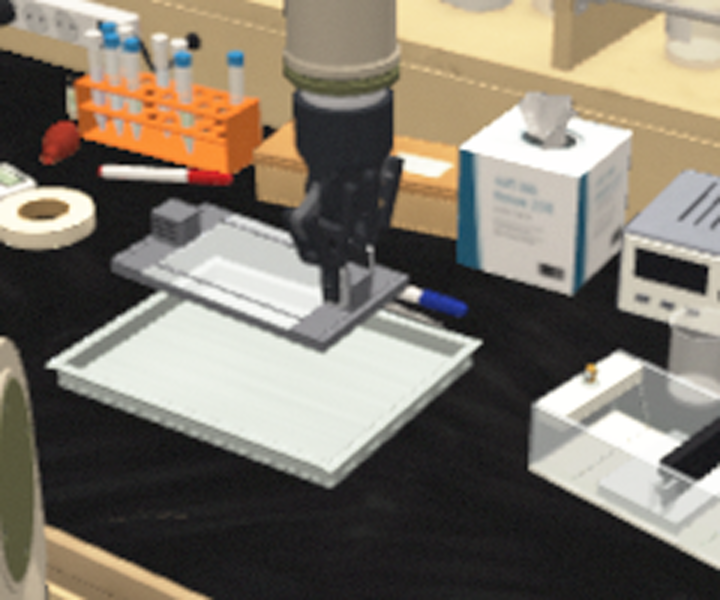

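View pics/t7.png

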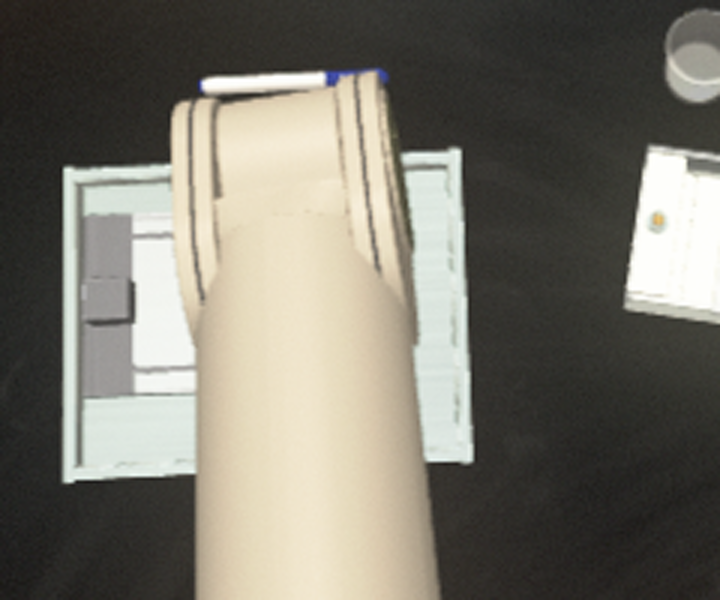

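```bash
python3 -c "
from h import *
t=viewer.camera_params('top')
for z in(.09,.1,.11):print([ray(t,(130+a/3,170+b/3),z) for a,b in((84,213),(84,396))])
"
```

```text
[array([0.5701, 0.2749, 0.09  ]), array([0.4452, 0.2716, 0.09  ])]
[array([0.5681, 0.2721, 0.1   ]), array([0.4443, 0.2689, 0.1   ])]
[array([0.5661, 0.2694, 0.11  ]), array([0.4434, 0.2662, 0.11  ])]
```

Request:
{"name": "jog_arm", "arguments": {"steps": [[0, 0, 0, 0.3, 0, 0, 0], [0, 0, 0, 0.7, 0, 0, 0], [0, 0, 0, 1.1, 0, 0, 0], [0, 0, 0, 1.5, 0, 0, 0], [0, 0, 0, 1.7, 0, -0.3, 0]]}}

```text
t: 9.72
ee_pos: [0.51, 0.0737, 0.0506]
tool_rot: [[-0.02, 1.0, 0.003], [0.999, 0.02, -0.029], [-0.029, 0.003, -1.0]]
force: [-1.0, -0.2, -2.2]
opening: 0.027
```

```bash
python3 -c "
from h import *
im,d=viewer.read_camera('scene');cv2.imwrite('pics/s8.png',cv2.resize(im[170:320,160:340],None,fx=4,fy=4,interpolation=2))
rel([.511,.075,.038],1.25)"
```

```text
t 9.77 at [0.5094 0.0749 0.0497] yaw 1.2422990672908603 F [-2.0776  1.6885 -2.6912] open 0.026913004400159427 q [-37.418   18.6033  26.0779 113.0504  -8.1208  50.6812  -6.0931]
  rel [0.0101 0.04   0.2918] [ 0.0173  0.3611 -0.0018]
```

View pics/s8.png

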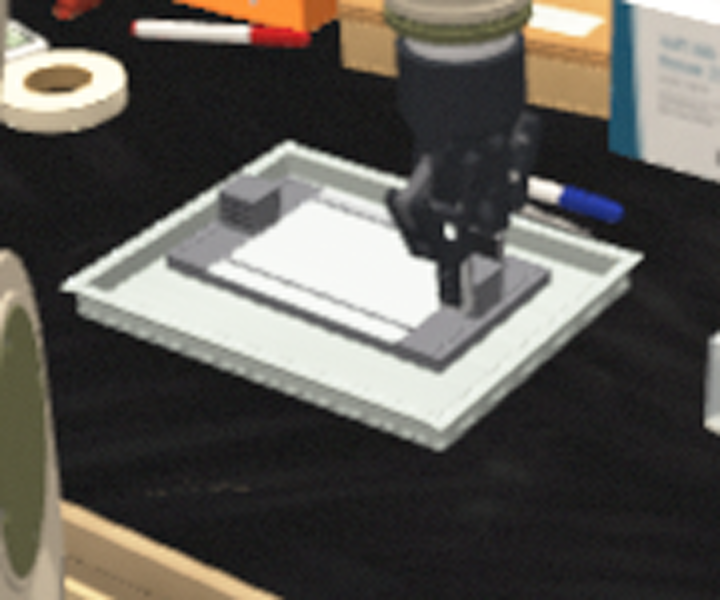

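The lid is over the tray floor, well inside the walls. I'll lower the last 12 mm.

Request:
{"name": "jog_arm", "arguments": {"steps": [[0, 0, 0.02, 0.1, 0, 0, 0], [0, 0, 0.02, 0.18, 0, 0, 0], [0, 0, 0.02, 0.25, 0, 0, 0], [0, 0, 0.02, 0.3, 0, 0, 0], [0, 0, 0.02, 0.3, 0, 0, 0]]}}

```text
t: 10.18
ee_pos: [0.5105, 0.0744, 0.0379]
tool_rot: [[-0.021, 1.0, 0.003], [0.999, 0.021, -0.031], [-0.031, 0.002, -1.0]]
force: [0.4, -0.4, -2.7]
opening: 0.0268
```

```bash
python3 -c "
from h import *
im,d=viewer.read_camera('scene');cv2.imwrite('pics/s9.png',cv2.resize(im[170:320,160:340],None,fx=4,fy=4,interpolation=2))
rel([.511,.075,.038],1.25)"
```

```text
t 10.23 at [0.5105 0.0744 0.038 ] yaw 1.219179090224987 F [-0.2046  0.3246 -2.0927] open 0.02635346188477308 q [-37.0014  19.8386  25.7989 113.286   -8.8781  49.3033  -5.4845]
  rel [ 0.0139  0.0138 -0.0015] [ 0.0224  0.3573 -0.0065]
```

View pics/s9.png

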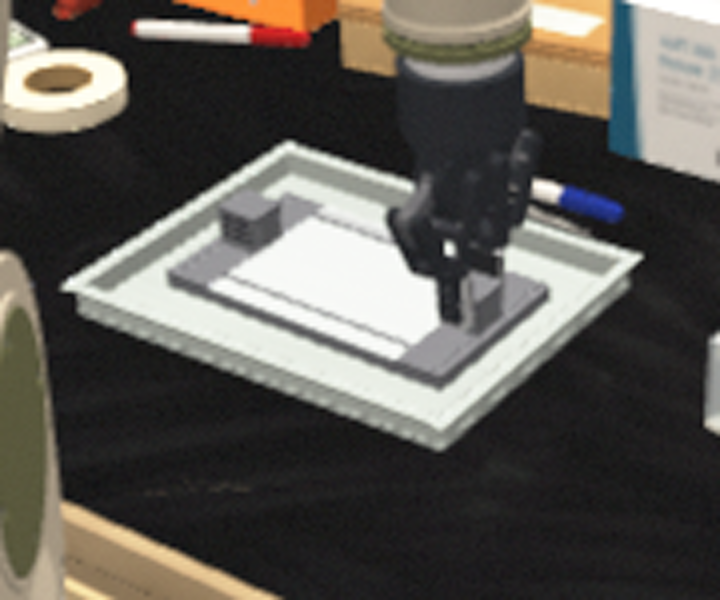

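It still hangs in the jaws (force -2 N), so I'll lower a few mm more.

Request:
{"name": "jog_arm", "arguments": {"steps": [[0, 0, 0, 0.04, 0, 0, 0], [0, 0, 0, 0.08, 0, 0, 0], [0, 0, 0, 0.1, 0, 0, 0], [0, 0, 0, 0.1, 0, 0, 0], [0, 0, 0, 0.1, 0, 0, 0]]}}

```text
t: 10.65
ee_pos: [0.5107, 0.075, 0.037]
tool_rot: [[-0.021, 1.0, 0.002], [0.999, 0.021, -0.029], [-0.029, 0.002, -1.0]]
force: [-17.8, 0.1, 42.9]
opening: 0.0269
```

Request:
{"name": "jog_arm", "arguments": {"steps": [[0, 0, 0, -0.03, 0, 0, 0], [0, 0, 0, -0.03, 0, 0, 0], [0.35, 0, 0, -0.03, 0, 0, 0], [0.45, 0, 0, -0.03, 0, 0, 0], [0.6, 0, 0, -0.03, 0, 0, 0]]}}

```text
t: 11.07
ee_pos: [0.5107, 0.075, 0.038]
tool_rot: [[-0.021, 1.0, 0.002], [0.999, 0.021, -0.029], [-0.029, 0.002, -1.0]]
force: [0.5, 0.6, -1.3]
opening: 0.0493
```

Request:
{"name": "jog_arm", "arguments": {"steps": [[0.7, 0, 0, -0.2, 0, 0, 0], [0.8, 0, 0, -0.7, 0, 0, 0], [1, 0, 0, -1.4, 0, 0.2, 0], [1, 0, 0, -2.2, 0, 0.36, 0], [1, -0.5, 0, -3, 0, 0.36, 0]]}}

```text
t: 11.48
ee_pos: [0.5104, 0.0611, 0.1599]
tool_rot: [[-0.025, 1.0, 0.001], [1.0, 0.025, 0.004], [0.004, 0.001, -1.0]]
force: [0.8, 0.7, 0.3]
opening: 0.0855
```

```bash
python3 -c "
from h import *
p=viewer.camera_params('wrist');im,d=viewer.read_camera('wrist');cv2.imwrite('pics/w10.png',im)
im,d=viewer.read_camera('scene');cv2.imwrite('pics/s10.png',cv2.resize(im[170:320,160:460],None,fx=2.6,fy=2.6,interpolation=2))
rel([.5424,-.2198,.18],80)"
```

```text
t 11.58 at [0.5137 0.056  0.1639] yaw 1.0083991002312396 F [ 0.4124 -0.4303 -0.9132] open 0.08564330864404669 q [-37.2267   8.9701  28.5454 107.9522  -4.9575  63.6615  -5.8067]
  rel [-6.9049  0.5987 -0.4259] [  0.1255   0.034  -15.7979]
```

View pics/w10.png

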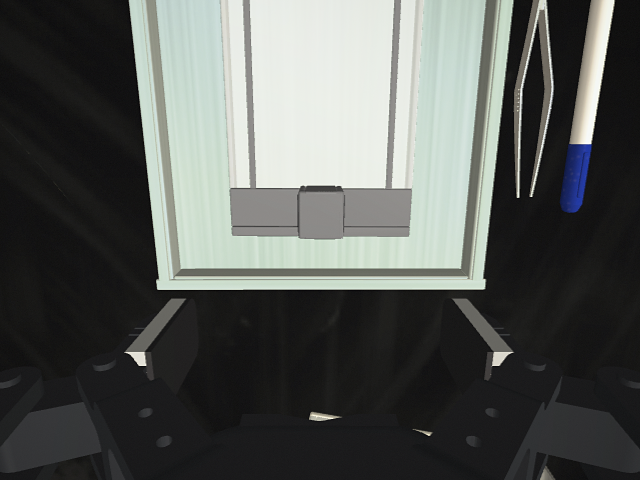

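View pics/s10.png

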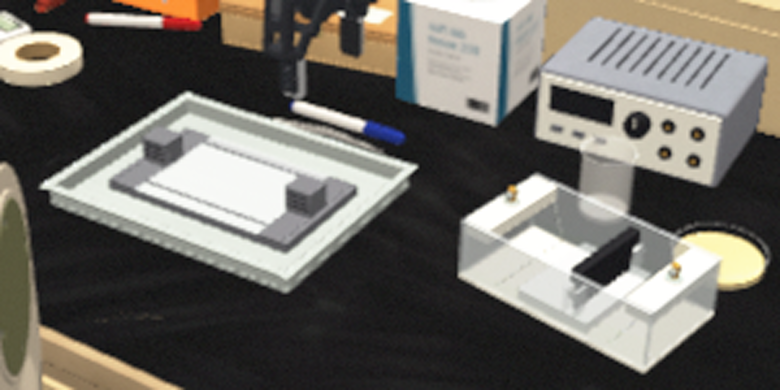

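The lid lies flat inside the tray, with its grips at (163,145) and (306,195) in the crop. The comb's black bar stands in the tank at about (605,255), and the plugs are upright. I'll go to the comb, turning the jaws about 80° on the way.

Request:
{"name": "jog_arm", "arguments": {"steps": [[1, -0.6, 0, -0.3, 0, 0, -1.3], [1, -1.3, 0.1, -0.4, 0, 0, -2.6], [1, -2, 0.2, -0.4, 0, 0, -3.9], [1, -2.7, 0.3, -0.4, 0, 0, -5.2], [1, -3.4, 0.4, -0.4, 0, 0, -6.5]]}}

```text
t: 12.0
ee_pos: [0.5319, -0.081, 0.1796]
tool_rot: [[-0.557, 0.831, 0.01], [0.831, 0.557, 0.005], [-0.002, 0.011, -1.0]]
force: [0.2, 0.4, -0.5]
opening: 0.0858
```

```bash
python3 -c "
from h import *
rel([.541,-.2198,.18],80.7)"
```

```text
t 12.0 at [ 0.5319 -0.081   0.1796] yaw 33.84080680794761 F [ 0.2075  0.3555 -0.5165] open 0.08579860251303432 q [-24.1276  11.1976  31.6297 104.0084  -6.7567  66.057   43.5516]
  rel [-3.0087 -1.7443 -0.0243] [ 0.1065  0.0657 -9.3718]
```

Request:
{"name": "jog_arm", "arguments": {"steps": [[0.5, -0.6, -0.35, 0, 0, 0, -1.3], [0.5, -1.2, -0.7, 0, 0, 0, -2.6], [0.5, -1.8, -1.05, 0, 0, 0, -3.9], [0.5, -2.4, -1.4, 0, 0, 0, -5.2], [0.5, -3, -1.74, 0, 0, 0, -6.5]]}}

```text
t: 12.42
ee_pos: [0.5407, -0.2207, 0.1788]
tool_rot: [[-0.918, 0.396, 0.009], [0.396, 0.918, 0.005], [-0.007, 0.008, -1.0]]
force: [0.3, 0.3, 1.0]
opening: 0.0428
```

```bash
python3 -c "
from h import *
rel([.541,-.2198,.15],80.7)"
```

```text
t 12.42 at [ 0.5407 -0.2207  0.1788] yaw 66.65563680916746 F [0.2694 0.3    0.9781] open 0.042825901448565476 q [ -8.3012  17.7303  31.6973  97.1835 -10.4504  67.5474  92.7829]
  rel [0.0068 0.0186 0.7204] [ 0.0805  0.086  -2.8091]
```

Request:
{"name": "jog_arm", "arguments": {"steps": [[0.5, 0, 0, 0.2, 0, 0, -1.3], [0.5, 0, 0, 0.4, 0.05, 0.08, -2.6], [0.5, 0, 0, 0.7, 0.08, 0.08, -2.8], [0.5, 0, 0, 0.9, 0.08, 0.08, -2.8], [0.5, 0, 0, 0.9, 0.08, 0.08, -2.8]]}}

```text
t: 12.83
ee_pos: [0.5401, -0.2196, 0.1405]
tool_rot: [[-0.986, 0.165, -0.003], [0.165, 0.986, 0.001], [0.003, 0.0, -1.0]]
force: [0.3, -0.1, -0.1]
opening: 0.0427
```

```bash
python3 -c "
from h import *
p=viewer.camera_params('wrist');im,d=viewer.read_camera('wrist');cv2.imwrite('pics/w11.png',im)
np.savez('pics/w11.npz',K=p['mtx'],E=p['extrinsics'],d=d)
rel([.541,-.2198,.054],80.7)"
```

```text
t 12.88 at [ 0.5405 -0.2199  0.1417] yaw 80.51092134124373 F [0.08   0.1401 0.2284] open 0.04278883969031478 q [ -6.191   19.9157  28.9611  98.9656 -10.5706  63.9224 106.513 ]
  rel [-0.0159  0.0031  2.1918] [ 0.0016 -0.0173 -0.0378]
```

View pics/w11.png

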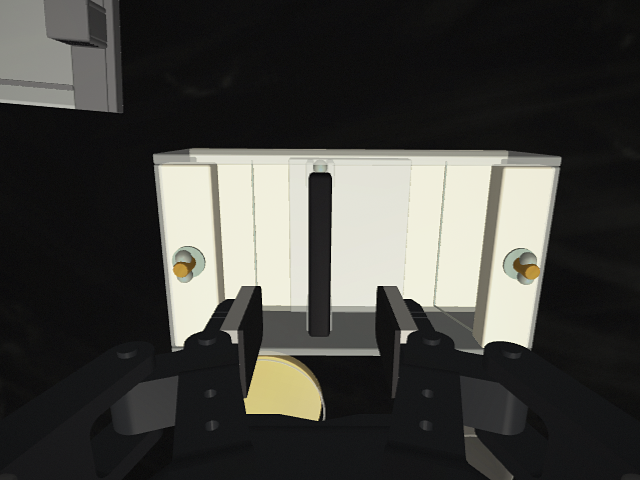

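```bash
python3 -c "
from h import *
f=np.load('pics/w11.npz');p=dict(mtx=f['K'],extrinsics=f['E'])
w=np.array([ray(p,u,.063) for u in((320,173),(319,336),(309,250),(331,250))]);print(w,w[:2].mean(0))
"
```

```text
[[ 0.4969 -0.2123  0.063 ]
 [ 0.5862 -0.2276  0.063 ]
 [ 0.5358 -0.2246  0.063 ]
 [ 0.5377 -0.2132  0.063 ]] [ 0.5415 -0.22    0.063 ]
```

The bar's centre is at (0.5415, -0.220), as expected. I'll descend to z = 0.054.

Request:
{"name": "jog_arm", "arguments": {"steps": [[0.5, -0.02, 0, 0.6, 0, 0, 0], [0.5, -0.02, 0, 1.2, 0, 0, 0], [0.5, -0.02, 0, 1.7, 0, 0, 0], [0.5, -0.02, 0, 2.1, 0, 0, 0], [0.5, -0.02, 0, 2.18, 0, 0, 0]]}}

```text
t: 13.3
ee_pos: [0.5399, -0.219, 0.0522]
tool_rot: [[-0.986, 0.166, -0.005], [0.166, 0.986, 0.001], [0.005, 0.0, -1.0]]
force: [-0.2, -0.1, 0.1]
opening: 0.043
```

Request:
{"name": "jog_arm", "arguments": {"steps": [[0.3, 0, 0, 0, 0, 0, 0], [0.1, 0, 0, 0, 0, 0, 0], [0, 0, 0, 0, 0, 0, 0], [0, 0, 0, 0, 0, 0, 0], [0, 0, 0, 0, 0, 0, 0]]}}

```text
t: 13.72
ee_pos: [0.5408, -0.2192, 0.0535]
tool_rot: [[-0.986, 0.166, -0.003], [0.166, 0.986, 0.001], [0.003, 0.0, -1.0]]
force: [-0.5, 1.5, 5.6]
opening: 0.0108
```

Request:
{"name": "jog_arm", "arguments": {"steps": [[0, 0, 0, -0.06, 0, 0, 0], [0, 0, 0, -0.12, 0, 0, 0], [0, 0, 0, -0.2, 0, 0, 0], [0, 0, 0, -0.3, 0, 0, 0], [0, 0, 0, -0.5, 0, 0, 0]]}}

```text
t: 14.13
ee_pos: [0.5406, -0.2193, 0.0738]
tool_rot: [[-0.986, 0.166, -0.003], [0.166, 0.986, 0.001], [0.003, 0.0, -1.0]]
force: [0.2, -0.5, -0.3]
opening: 0.0112
```

Request:
{"name": "jog_arm", "arguments": {"steps": [[0, 0, 0, -0.4, 0, 0, 0], [0, 0, 0, -0.8, 0, 0, 0], [0, 0, 0, -1.3, 0, 0, 0], [0, 0, 0, -1.7, 0, 0, 0], [0, 0, 0, -1.9, 0, 0, 0]]}}

```text
t: 14.55
ee_pos: [0.5418, -0.2201, 0.1528]
tool_rot: [[-0.986, 0.167, 0.0], [0.167, 0.986, -0.0], [-0.0, -0.0, -1.0]]
force: [1.0, -0.2, -0.9]
opening: 0.0111
```

```bash
python3 -c "
from h import *
im,d=viewer.read_camera('scene');cv2.imwrite('pics/s12.png',cv2.resize(im[130:330,280:480],None,fx=3,fy=3,interpolation=2))
rel([.507,.162,.15],91)"
```

```text
t 14.6 at [ 0.5422 -0.2201  0.1534] yaw 80.39621896442807 F [ 0.5065 -0.7576  0.9608] open 0.010692836851732552 q [ -6.4729  19.3119  29.2706  98.2005 -10.2884  65.0811 106.1615]
  rel [2.4611 9.2728 0.0807] [-0.0014  0.0156 -2.1208]
```

View pics/s12.png

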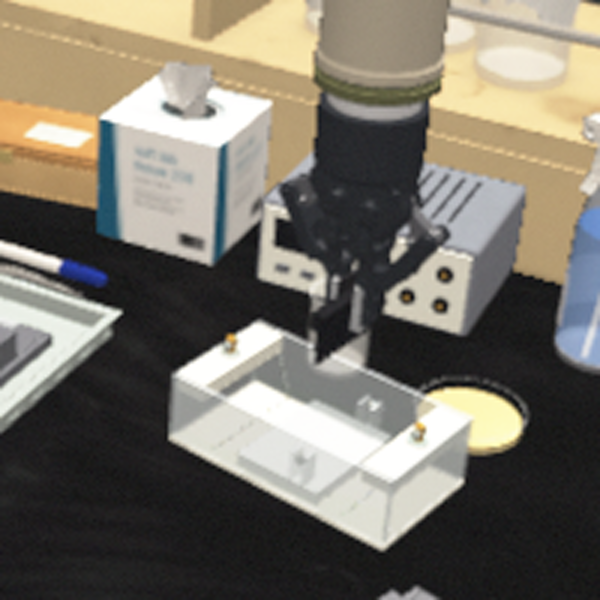

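The comb is out at crop (330,325), with its teeth clear of the rim. I'll carry it to the tray, over the lid's clear middle.

Request:
{"name": "jog_arm", "arguments": {"steps": [[0, 0.2, 0.7, -0.1, 0, 0, -0.2], [0, 0.4, 1.5, -0.1, 0, 0, -0.4], [0, 0.6, 2.4, -0.1, 0, 0, -0.6], [0, 0.8, 3.3, -0.1, 0, 0, -0.8], [0, 1, 4.2, -0.1, 0, 0, -1]]}}

```text
t: 15.02
ee_pos: [0.5301, -0.0463, 0.1569]
tool_rot: [[-0.997, 0.08, 0.001], [0.08, 0.997, -0.0], [-0.001, -0.0, -1.0]]
force: [0.7, 0.0, 0.0]
opening: 0.011
```

```bash
python3 -c "
from h import *
rel([.509,.155,.13],91,25)"
```

```text
t 15.02 at [ 0.5301 -0.0463  0.1569] yaw 85.42179121478627 F [0.7359 0.0321 0.0294] open 0.010964754486165334 q [-20.9468  11.6524  23.5925 105.5962  -5.1606  63.7358  89.9168]
  rel [0.9282 4.9739 0.6721] [ 4.9939 -0.2319 -1.1004]
```

Request:
{"name": "jog_arm", "arguments": {"steps": [[0, 0.2, 0.9, 0, 0.6, 0, -0.2], [0, 0.4, 1.8, 0, 1.3, 0, -0.4], [0, 0.6, 2.7, 0, 2, -0.1, -0.6], [0, 0.8, 3.6, 0, 2.8, -0.1, -0.8], [0, 0.93, 4.4, 0.1, 3.6, -0.2, -1]]}}

```text
t: 15.43
ee_pos: [0.5068, 0.1346, 0.1537]
tool_rot: [[-1.0, -0.007, 0.01], [-0.01, 0.95, -0.311], [-0.007, -0.311, -0.95]]
force: [0.6, 0.9, 0.4]
opening: 0.0115
```

```bash
python3 -c "
from h import *
rel([.509,.155,.09],91,25)"
```

```text
t 15.43 at [0.5068 0.1346 0.1537] yaw 90.45162805594602 F [0.6136 0.9049 0.3776] open 0.01145660662014325 q [-42.6416  15.5745  14.8741 102.7871  13.0075  70.7708  57.2785]
  rel [-0.0486  0.9802  1.3539] [ 1.3726  0.0443 -0.1071]
```

Request:
{"name": "jog_arm", "arguments": {"steps": [[0, 0, 0.3, 0.3, 0.4, 0, 0], [0, 0, 0.6, 0.6, 0.8, 0, 0], [0, -0.04, 0.85, 0.9, 1.2, 0, -0.1], [0, -0.05, 0.98, 1.2, 1.37, 0.04, -0.1], [0, -0.05, 0.98, 1.35, 1.37, 0.04, -0.1]]}}

```text
t: 15.85
ee_pos: [0.5077, 0.1563, 0.0875]
tool_rot: [[-1.0, -0.019, 0.006], [-0.02, 0.905, -0.424], [0.003, -0.424, -0.906]]
force: [-1.4, -0.7, 0.3]
opening: 0.011
```

```bash
python3 -c "
from h import *
im,d=viewer.read_camera('scene');cv2.imwrite('pics/s13.png',cv2.resize(im[120:320,160:360],None,fx=3,fy=3,interpolation=2))
rel([.509,.155,.05],91,25)"
```

```text
t 15.9 at [0.5079 0.1545 0.0876] yaw 91.10318565805794 F [-0.7138 -1.0161 -1.2094] open 0.010835438185853783 q [-46.1211  24.5867  14.1161 101.9537  16.4681  68.6298  50.5212]
  rel [-0.0311  0.409   0.8461] [-0.0213 -0.025   0.0187]
```

View pics/s13.png

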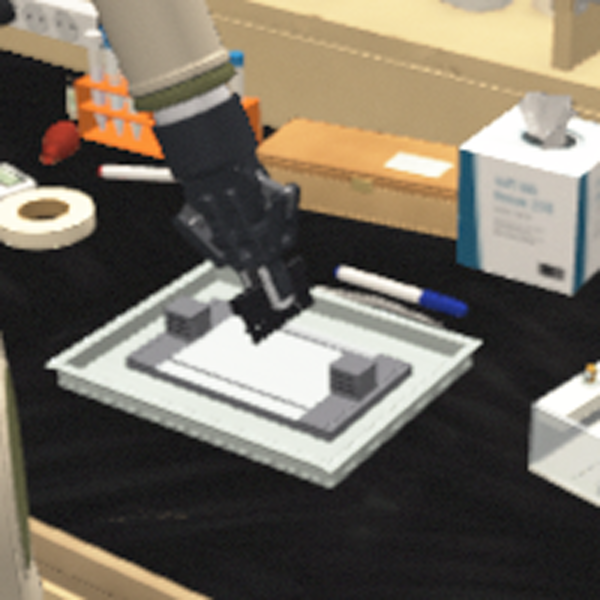

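Request:
{"name": "jog_arm", "arguments": {"steps": [[0, 0, 0.1, 0.2, 0, 0, 0], [0, 0, 0.2, 0.4, 0, 0, 0], [0, 0, 0.3, 0.6, 0, 0, 0], [0, 0, 0.37, 0.76, 0, 0, 0], [0, 0, 0.41, 0.85, 0, 0, 0]]}}

```text
t: 16.32
ee_pos: [0.5075, 0.1545, 0.0489]
tool_rot: [[-1.0, -0.017, 0.004], [-0.018, 0.905, -0.424], [0.003, -0.424, -0.905]]
force: [0.2, -0.4, -0.2]
opening: 0.0107
```

Request:
{"name": "jog_arm", "arguments": {"steps": [[0, 0, 0.01, 0.02, 0, 0, 0], [0, 0, 0.02, 0.04, 0, 0, 0], [0, 0, 0.02, 0.04, 0, 0, 0], [0, 0, 0.02, 0.04, 0, 0, 0], [0, 0, 0.02, 0.04, 0, 0, 0]]}}

```text
t: 16.73
ee_pos: [0.5077, 0.1547, 0.0474]
tool_rot: [[-1.0, -0.017, 0.005], [-0.018, 0.905, -0.424], [0.003, -0.424, -0.906]]
force: [-0.3, -0.4, 0.5]
opening: 0.0114
```

Request:
{"name": "jog_arm", "arguments": {"steps": [[0, 0, 0.01, 0.03, 0, 0, 0], [0, 0, 0.02, 0.05, 0, 0, 0], [0, 0, 0.03, 0.07, 0, 0, 0], [0, 0, 0.03, 0.07, 0, 0, 0], [0, 0, 0.03, 0.07, 0, 0, 0]]}}

```text
t: 17.15
ee_pos: [0.508, 0.1551, 0.0467]
tool_rot: [[-1.0, -0.016, 0.006], [-0.017, 0.905, -0.424], [0.002, -0.424, -0.906]]
force: [-9.3, 1.9, 25.1]
opening: 0.0112
```

```bash
python3 -c "
from h import *
im,d=viewer.read_camera('scene');cv2.imwrite('pics/s14.png',cv2.resize(im[170:290,190:330],None,fx=5,fy=5,interpolation=2))
rel([.509,.155,.05],91,25)"
```

```text
t 17.2 at [0.508  0.1551 0.0467] yaw 91.03990438846336 F [-8.5909  1.1023 24.7508] open 0.01074684893338126 q [-45.8433  27.9808  13.793  103.0291  16.284   64.3744  49.1913]
  rel [-0.0255 -0.0365 -0.0739] [-0.0209 -0.0221  0.0072]
```

View pics/s14.png

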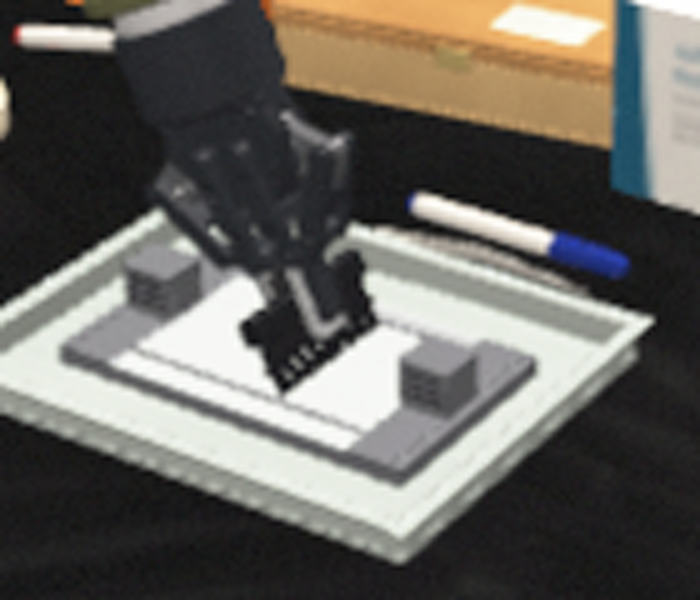

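The teeth touch the lid's plate. I'll ease off, open gently and withdraw along the fingers.

Request:
{"name": "jog_arm", "arguments": {"steps": [[0, 0, 0, -0.02, 0, 0, 0], [0, 0, 0, -0.02, 0, 0, 0], [0.18, 0, 0, -0.02, 0, 0, 0], [0.22, 0, 0, -0.02, 0, 0, 0], [0.26, 0, 0, -0.02, 0, 0, 0]]}}

```text
t: 17.62
ee_pos: [0.5079, 0.1553, 0.0472]
tool_rot: [[-1.0, -0.016, 0.005], [-0.017, 0.905, -0.424], [0.002, -0.424, -0.905]]
force: [0.1, -0.6, -0.7]
opening: 0.0223
```

Request:
{"name": "jog_arm", "arguments": {"steps": [[0.3, 0, 0, -0.1, 0, 0, 0], [0.3, 0, 0, -0.3, 0, 0, 0], [0.3, 0, 0, -0.5, 0, 0, 0], [0.3, 0, 0, -0.7, 0, 0, 0], [0.3, 0, 0, -0.9, 0, 0, 0]]}}

```text
t: 18.03
ee_pos: [0.5079, 0.1712, 0.0808]
tool_rot: [[-1.0, -0.017, 0.006], [-0.017, 0.906, -0.424], [0.002, -0.424, -0.906]]
force: [0.0, 0.3, 0.1]
opening: 0.0258
```

```bash
python3 -c "
from h import *
im,d=viewer.read_camera('scene');cv2.imwrite('pics/s15.png',cv2.resize(im[170:290,190:330],None,fx=5,fy=5,interpolation=2))
rel([.509,.155,.05],91,25)"
```

```text
t 18.08 at [0.5084 0.1724 0.0821] yaw 91.05092688678602 F [0.886  0.9503 0.9015] open 0.025848803416975347 q [-46.9572  25.9079  13.5866 100.7376  15.9951  68.7931  49.3119]
  rel [-0.006 -0.055  0.911] [-0.0006  0.0022  0.0092]
```

View pics/s15.png

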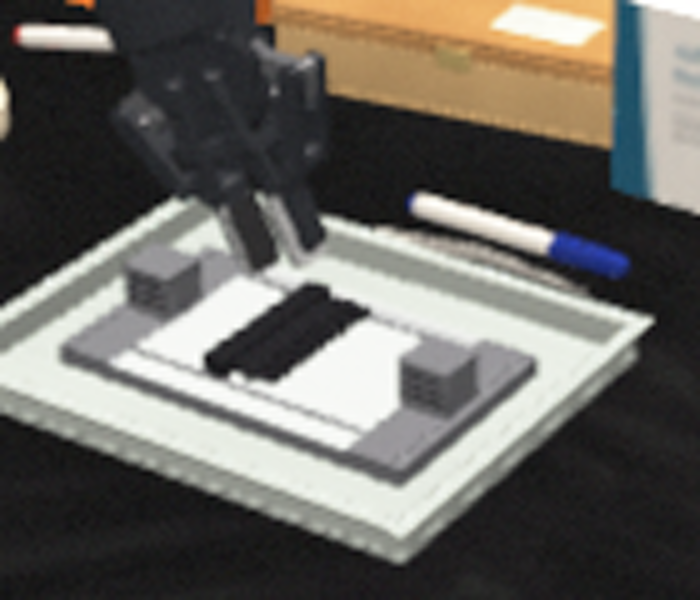

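The comb lies on the lid at about (285,335), between the grips. I'll retreat and make a final check.

Request:
{"name": "jog_arm", "arguments": {"steps": [[0.3, 0, 0, -0.7, 0, 0, 0], [0.3, 0, 0, -1.5, 0, 0, 0], [0.3, 0, 0, -2.3, 0, 0, 0], [0.3, 0, 0, -3, 0, 0, 0], [0.3, 0, 0, -3.3, 0, 0, 0]]}}

```text
t: 18.5
ee_pos: [0.5081, 0.2307, 0.2054]
tool_rot: [[-1.0, -0.017, 0.012], [-0.02, 0.908, -0.419], [-0.003, -0.419, -0.908]]
force: [-0.1, 0.4, -0.0]
opening: 0.0259
```

Request:
{"name": "jog_arm", "arguments": {"steps": [[0.3, 0, 0.8, -0.2, 0, 0, 0], [0.3, 0, 1.6, -0.4, 0, 0, 0], [0.3, 0, 2.4, -0.6, 0, 0, 0], [0.3, 0, 3, -0.6, 0, 0, 0], [0.3, 0, 3, -0.6, 0, 0, 0]]}}

```text
t: 18.92
ee_pos: [0.5032, 0.3544, 0.1734]
tool_rot: [[-1.0, -0.024, 0.01], [-0.026, 0.907, -0.419], [0.001, -0.419, -0.908]]
force: [-0.7, -0.5, -0.2]
opening: 0.0256
```

```bash
python3 -c "
from h import *
im,d=viewer.read_camera('scene');cv2.imwrite('pics/s16.png',im)
im,d=viewer.read_camera('top');cv2.imwrite('pics/t16.png',im)
rel([.509,.155,.05],91,25)"
```

```text
t 19.02 at [0.5054 0.3498 0.1756] yaw 91.15658208669193 F [ 0.5927 -0.5498 -0.6218] open 0.025702182389170974 q [-55.065   32.1486  10.4712  78.5515  12.1431  87.4194  43.4278]
  rel [ 0.0199 -3.0961  4.8993] [0.0208 0.0402 0.0284]
```

View pics/t16.png

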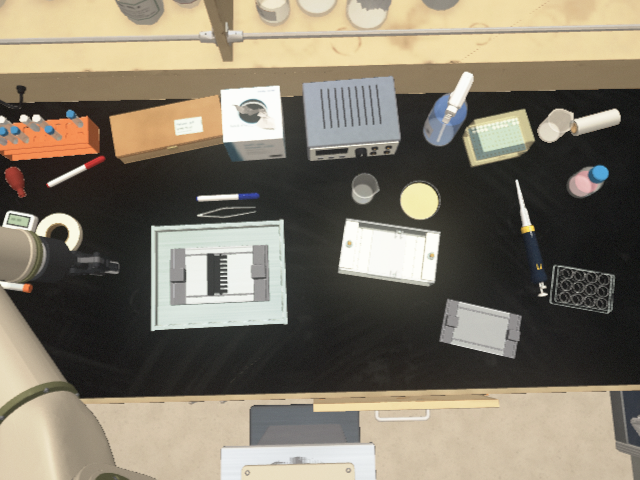

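View pics/s16.png

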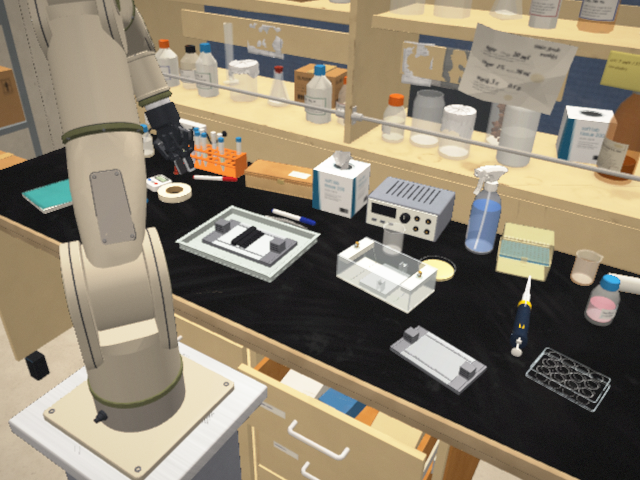

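In the top view the lid is at (220,275), centred in the tray and flat, with the comb on it at about (217,273). The beaker, dish, forceps and marker are where they were, and the arm is clear of everything.

Request:
{"name": "jog_arm", "arguments": {"steps": [[0.3, 0, 0, 0, 0, 0, 0], [0.3, 0, 0, 0, 0, 0, 0], [0.3, 0, 0, 0, 0, 0, 0], [0.3, 0, 0, 0, 0, 0, 0], [0.3, 0, 0, 0, 0, 0, 0]]}}

```text
t: 19.43
ee_pos: [0.5056, 0.3493, 0.176]
tool_rot: [[-1.0, -0.018, 0.011], [-0.02, 0.907, -0.421], [-0.003, -0.421, -0.907]]
force: [-0.3, -0.0, -0.4]
opening: 0.0254
```

```bash
python3 -c "
from h import *
t=viewer.camera_params('top');print(ray(t,(220,275),.02),ray(t,(217,273),.025))
print(env.hand_in())"
```

```text
[0.5063 0.159  0.02  ] [0.5101 0.1646 0.025 ]
the job is handed in; nothing more can be done
None
```

I handed the job in at about 19 s of the 72 s allowed, and it gave no verdict. The lid lies flat and right way up in the drain tray, and the comb lies on top of it.

- **Lid:** I eased off the +y end by about 19 mm (some 6° of tilt), let it rest on its plug, then freed the other end at its own grip. I carried the lid by that grip and set it down.
- **Comb:** I pulled it out by its bar and laid it on the lid's plate between the two grips.
- **Final positions:** the last top view puts the lid about 4 mm from the tray's centre, which I measured at (0.509, 0.162). The comb is well inside the walls.
- **Other things:** both plugs look upright. The beaker, dish, forceps and marker show no visible movement, and the arm is clear of everything.
- **Forces:** setting the lid down gave a brief 43 N through the held lid. That is well under the 120 N wrist limit, and the gripper's body touched nothing as far as I could see. The comb's touch-down gave 25 N.
- **Disagreement:** the top and wrist cameras differed by 2–4 mm on where the grips were. The jaws took that up without trouble.

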